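# Hang the tack hammer in the sprung berth between its neighbours

## Task

Take the hammer out of the wooden block and hang it by its head in the empty middle berth of the tool rack, thin peen end to the left like its neighbours: push the head back against the two black spring pads, lower it behind the upturned steel lips until it sits fully down on both rests with the handle hanging straight, and let go. Be gentle: neither the hammer nor the gripper may press on the rack with more than 20 N, and do not knock the hammers on either side.

Things in the scene. Friction and masses are not known exactly. Their poses are not given: they have to be found in the camera images.
- hammer: Tack hammer to hang: steel head, ash handle, 240 long, 0.25-0.4 kg; starts upright in the block, head up. Origin mid-length, on one flank. Own +y runs down the handle (end at y 119.5), -x to the thin peen (head x -50 to +50), z across the head (1 to 22). Handle round, 23.5 thick, axis at x 0, z 11.7; it runs from its end up to y -105, standing 1 proud of the head's flanks
- head (a point): Middle of the hammer's head, on the handle axis. Head 100 long, flat flanks 21 apart; it is 24 tall at the blunt face, 18 tall here (9 above and 9 below this point), 8 at the peen. Best gripped from above by the two flanks, on its upper 10, over the handle. Hung home, it loads the rack with about 11 N in all (springs against lips, and weight)
- block: Fixed wooden block 70 x 70 x 70 that stands on the table, with an upright hole 26.5 wide and 55 deep in its top, in which the hammer's handle stands loosely. Origin: centre of the underside, z up. Lift the hammer at least 62 to clear it
- rack: Fixed plywood tool rack 336 wide, 270 high. Origin: under the front face of its back panel, centre; x points away from the robot into the panel, z up. Three berths at y +110, 0, -110; 10 free between a hung head and each neighbour's. Each has two round rests at y +25 and -25 of it, 38 free between them, with steel lips 9 high, 8 thick at their front ends. Foot board: top z 14, to x -95
- berth (a point): Fixed point of the middle berth: rack x -56, y 0, at the height of its right rest (z 242; left rest z 246.5, to fit the head with the peen to +y). When home the head's middle is at y 0, z 11 over this point, and 0 to 42 in front of it (rack -x). Rear faces of the lips lie 10.5 in front of the home middle. The head must be 9 above home to pass over the lips; 16 is ample
- hammer_left: Neighbour, a like hammer hung loosely in the rack's left berth (+y), origin and axes as the hammer's; its peen points to +y
- hammer_right: Neighbour, a like hammer hung loosely in the rack's right berth (-y), origin and axes as the hammer's; its peen points to +y too
- bars (a point): Midway between the front ends of two fixed bars. Rests, lips and pads of the middle berth ride on them on a blue clamp set at an unmeasured depth. Two black spring pads, behind the rests, rise 29 over them, 38 free between; unpressed they stand 17 behind the lips, the head needs 21. Together they push 1 N at first touch, plus 600 N/m; stops after 11. Press 5 to 10 in (4 to 7 N), slowly, then lower

How it is judged (in metres and radians):
On the way:
1. the hammer has been lifted clear out of the block (z of hammer in the frame of block above 0.195 m), for 0.1 s.
At the end, for the whole second after the job is handed in: the hammer, let go and at rest, sits fully down in the middle berth behind the lips (home height within 4 mm, sideways within 8 mm, any depth the clamp can have), handle upright within 4 degrees, head square to the rack within 5.7 degrees; both neighbours hang within 12 mm of their places (z of hammer in the frame of rack between 0.1416 and 0.1496 m and y of hammer in the frame of rack between -0.008 and 0.008 m and x of hammer in the frame of rack between -0.115 and -0.063 m and angle between the y axis of hammer and the z axis of rack, either way round below 0.07 rad and angle between the z axis of hammer and the x axis of rack, either way round below 0.1 rad and linear speed of hammer below 0.02 m/s and distance of each of hammer_left, hammer_right from where it was at the start of the episode below 0.012 m); the robot touches nothing.
It fails at once if the hammer presses on the rack with more than 20 N (contact force between hammer and rack above 20 N).
It fails at once if the gripper presses on the rack with more than 20 N (contact force between the fingers and rack above 20 N).
It fails at once if a neighbouring hammer is knocked more than 12 mm from its place (distance of any of hammer_left, hammer_right from where it was at the start of the episode above 0.012 m).
It also fails if it takes over 48 s, if anything falls off the work surface, if the arm or the gripper's body presses on something with over 40 N, if the wrist force passes 120 N, or if a joint passes its speed limit or range.

## Robot

A 6-joint arm with a two-finger parallel gripper is mounted at the origin on a cart in front of the work surface, level with it; the furniture and walls round the work are solid. World frame = base frame: x ahead of the robot, y to its left, z up, the work surface at z = 0. Lengths are in mm, angles in rad, forces in N, time in s.
With the tool pointing down it reaches from about 350 to 875 mm from the base axis. Payload 4.2 kg.
Tool frame: the origin (TCP) lies at the very end of the fingers, on their centre line; the grasp point (between the pads) lies 19 mm behind it; z points along the fingers, y is the direction in which the jaws open and shut (so a half turn about z gives the same grasp; the last joint's range is limited). The gripper opens to 85 mm and grips with 20 to 120 N. Pads are 22 mm wide; open, the fingers measure 114 mm over their backs; the gripper's body (76 mm by 85 mm) begins 54 mm behind the grasp point. The pads swing forward as they close: fully open they stand 13 mm farther back than shut.
Start: joints at [-0.885, 0.385, 0.008, 0, -1.194, -0.259], TCP at [258.737, -568.906, 231.312] pointing down, gripper open.
Joint ranges: [-3.14, 3.14], [-1.21, 2.06], [-1.07, 1.41], [-3.16, 2.05], [-2.99, -0.16], [-3.1, 3.1]. Speed limits (rad/s): [2.79, 2.79, 3.14, 3.14, 3.14, 3.14].

## Interface

Orientations are given as a unit quaternion [w, x, y, z].
In Python, from rig import r gives the robot as it stands. The module is installed in compiled form; this text tells all that it offers.
- The arm moves only by the tool jog_arm, never from a script. Its argument "rows" is one flat list of numbers, 6 for each row, row after row: the shift along the tool's x, y, z in cm, then the turn, a rotation vector about the tool's x, y, z in degrees. In form: [tx, ty, tz, rx, ry, rz, tx, ty, tz, rx, ry, rz, ...]. A call has 1 to 8 rows; each row shifts and turns the commanded pose from where the row before left it, along the tool's axes as they then stand; what a row does not reach is not made up. A row lasts 1/8 s, in which the tool goes at most 62.5 mm and 10.7 degrees, less where a joint would pass 70% of its speed; a pose out of reach is approached as far as the arm can. A call with a gripper value outside its range is refused whole. "gripper" is the opening, from -1 (shut) to 1 (fully open), set as the call begins (left out, the last holds). The fingers move at their own pace and stop on an object; the grip force is fixed at half the most. Time passes only in rows, so rows that do not move let the fingers close. It gives the time, the measured TCP pose, the force and the opening at its end, in the units of the state.
- r.get_obs(): the state, without advancing time (a new reading comes with each control period).
- r.capture(name): name is "side" or "top" or "wrist"; returns a dict with "pixels" (420x560x3 uint8, red, green, blue), "fovy" (degrees; the focal length in pixels is half the picture's height over the tangent of half this angle, whatever the lens; pixels are square), "cx", "cy" (the principal point, pixels), "extrinsics" (4x4, takes a point from camera to world coordinates). Camera axes: x right, y up, looking along -z (the intrinsics and any distortion apply to the point x, -y, -z); pixel columns grow to the right and rows downward; lengths in mm; the calibration is good to about 2 mm. A picture is of the moment at which its call begins. There is no depth.
- r.job_done(): hands the job in, once; it reports no verdict.
The state is a dict: "t": time; "joints": joint angles; "qvel": joint speeds; "tau": joint torques, N m; "ee_pos": TCP position; "tcp_rot": TCP orientation; "ft_force": force on the tool from outside, world axes, zero at the start; "moment": the same for the moment, N m; "grip_width": finger opening in mm.
Only numpy, scipy, OpenCV 4.12 (cv2) and the standard library are available. Lean on these libraries where they do the work, as an engineer would, in place of code of your own. Each camera call takes 0.05 s, during which the arm holds its last target.

## Working session

There is one attempt and no reset: what is moved stays moved. The work goes in short steps, Python scripts to look and compute and a tool call to move; the robot and the scene stay as the last step left them, time stands still between calls to the robot, and variables do not carry over. Pictures are saved under pics/ and viewed, and the job is handed in when it is done.

Besides the shell and the picture viewer there is one more tool, called after "Call:" as name(argument=value, ...) on one line, values as JSON. jog_arm: Moves the arm, as the interface text tells. Its arguments: {"type":"object","properties":{"rows":{"type":"array","items":{"type":"number"}},"gripper":{"type":"number"}},"required":["rows"]}

```bash
mkdir -p pics; ls
cat > h.py <<'E'
import numpy as np, cv2, pickle
from rig import r
def cap(n,fn):
    d=r.capture(n); cv2.imwrite('pics/'+fn+'.png',d['pixels'][:,:,::-1]); pickle.dump(d,open('pics/'+fn+'.pkl','wb')); return d
def load(fn): return pickle.load(open('pics/'+fn+'.pkl','rb'))
def K(d):
    f=210/np.tan(np.radians(d['fovy'])/2); return np.array([[f,0,d['cx']],[0,f,d['cy']],[0,0,1]])
def ray(d,u,v):
    k=K(d); E=np.array(d['extrinsics']); p=np.array([(u-k[0,2])/k[0,0],-(v-k[1,2])/k[0,0],-1]); w=E[:3,:3]@p
    return E[:3,3],w/np.linalg.norm(w)
def onplane(d,u,v,ax,val):
    o,w=ray(d,u,v); return o+w*(val-o[ax])/w[ax]
def tri(l):
    A=np.zeros((3,3));b=np.zeros(3)
    for d,u,v in l:
        o,w=ray(d,u,v);P=np.eye(3)-np.outer(w,w);A+=P;b+=P@o
    x=np.linalg.solve(A,b)
    return x,[np.linalg.norm(np.cross(x-ray(d,u,v)[0],ray(d,u,v)[1])) for d,u,v in l]
def proj(d,p):
    E=np.array(d['extrinsics']);c=E[:3,:3].T@(np.array(p)-E[:3,3]);k=K(d)
    return k[0,2]+k[0,0]*c[0]/-c[2], k[1,2]-k[0,0]*c[1]/-c[2]
E
python3 - <<'E'
from h import *
for n in ['side','top','wrist']:
    d=cap(n,n+'0'); print(n,{k:v for k,v in d.items() if k!='pixels'})
print(r.get_obs())
E
```

```text
pics
side {'fovy': 56.05622210537386, 'cx': 280.07322733504526, 'cy': 208.73584461106722, 'extrinsics': array([[ 9.29683559e-01,  1.73145027e-01, -3.25129636e-01,
         2.13770987e+02],
       [-3.68157215e-01,  4.07528890e-01, -8.35691611e-01,
        -1.00897887e+03],
       [-1.21961270e-02,  8.96627572e-01,  4.42617500e-01,
         5.30934368e+02],
       [ 0.00000000e+00,  0.00000000e+00,  0.00000000e+00,
         1.00000000e+00]])}
top {'fovy': 47.65170679284805, 'cx': 284.0903019251917, 'cy': 202.73914835327415, 'extrinsics': array([[-3.70747917e-03,  9.98040599e-01, -6.24597274e-02,
         4.38142232e+02],
       [-9.99992636e-01, -3.76212580e-03, -7.57326683e-04,
        -2.95897271e+02],
       [-9.90824129e-04,  6.24564597e-02,  9.98047198e-01,
         1.00720297e+03],
       [ 0.00000000e+00,  0.00000000e+00,  0.00000000e+00,
         1.00000000e+00]])}
wrist {'fovy': 60.626698177790146, 'cx': 284.6351614699203, 'cy': 208.9202684168253, 'extrinsics': array([[-4.14102242e-01, -8.64175736e-01, -2.85866457e-01,
         1.84881764e+02],
       [ 9.10227613e-01, -3.923
[... 195 characters left out ...]
0,
         1.00000000e+00]])}
{'t': 0.15, 'joints': array([-8.85386250e-01,  3.85400424e-01,  6.92873954e-03, -3.17840556e-04,
       -1.19397657e+00, -2.58663513e-01]), 'qvel': array([ 0.00125431, -0.00218233,  0.00350836,  0.0029358 ,  0.00026873,
       -0.0005521 ]), 'tau': array([ 6.86878248e-04, -3.92680514e+01,  1.88582218e+01,  4.18870747e+00,
       -3.43994900e-03, -6.43531223e-06]), 'ee_pos': array([ 258.55826903, -568.53513992,  230.46125   ]), 'tcp_rot': array([-2.43999556e-04, -2.11700537e-01,  9.77334221e-01,  8.02810025e-04]), 'ft_force': array([ 0.58870781, -0.12191988, -0.09830328]), 'moment': array([ 0.02832005, -0.03925976,  0.01311251]), 'grip_width': 85.56200725787753}
```

View pics/side0.png

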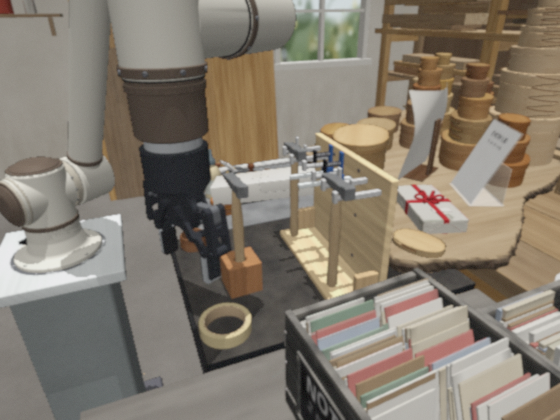

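View pics/top0.png

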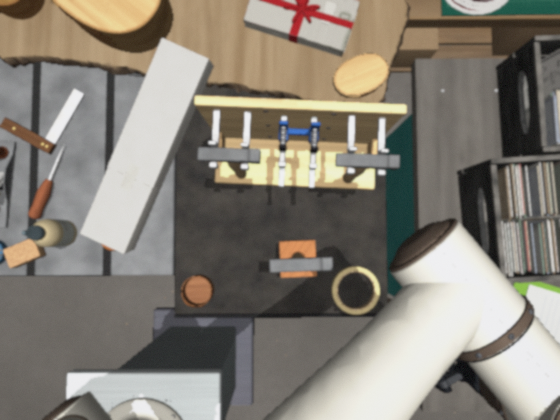

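View pics/wrist0.png

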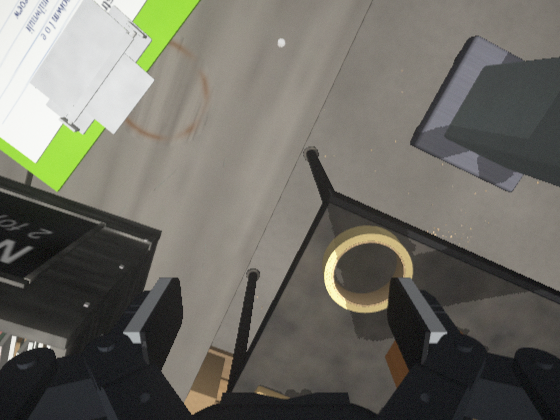

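The side view shows the hammer at about (238,190) with the block at (240,270), and the rack at about (340,220). In the top view the hammer head is at (300,265) and the rack back panel at row ~105. I'll zoom in.

Run:
```python
import cv2
a=cv2.imread('pics/top0.png'); cv2.imwrite('pics/z1.png',cv2.resize(a[85:295,180:420],(800,700),interpolation=cv2.INTER_CUBIC)[:600])
cv2.imwrite('pics/z1b.png',cv2.resize(a[225:295,240:360],(800,467),interpolation=cv2.INTER_CUBIC))
a=cv2.imread('pics/side0.png'); cv2.imwrite('pics/z2.png',cv2.resize(a[130:310,190:410],(733,600),interpolation=cv2.INTER_CUBIC))
```

```text
(no output)
```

View pics/z1.png

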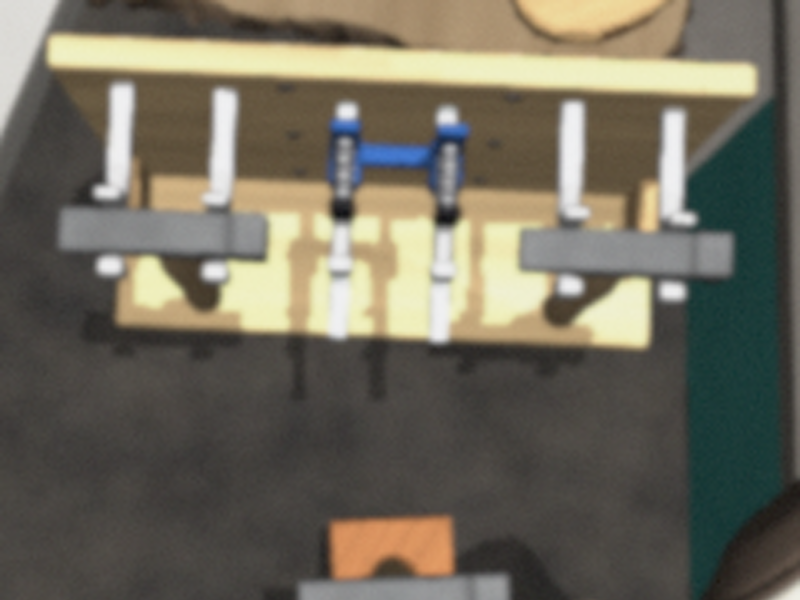

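View pics/z1b.png

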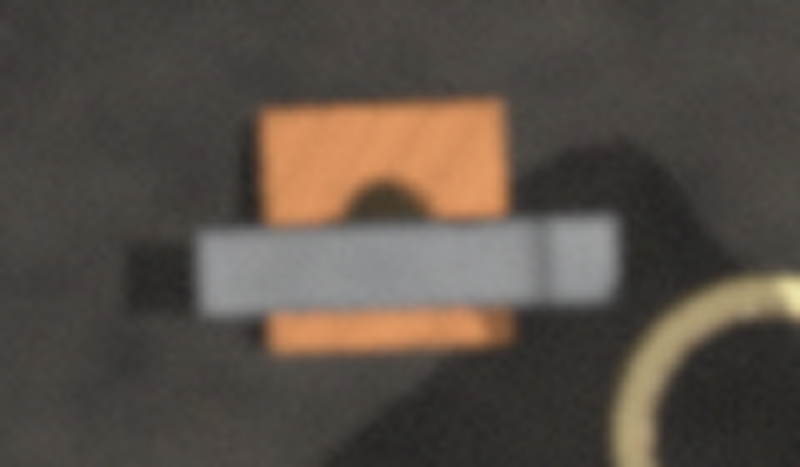

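View pics/z2.png

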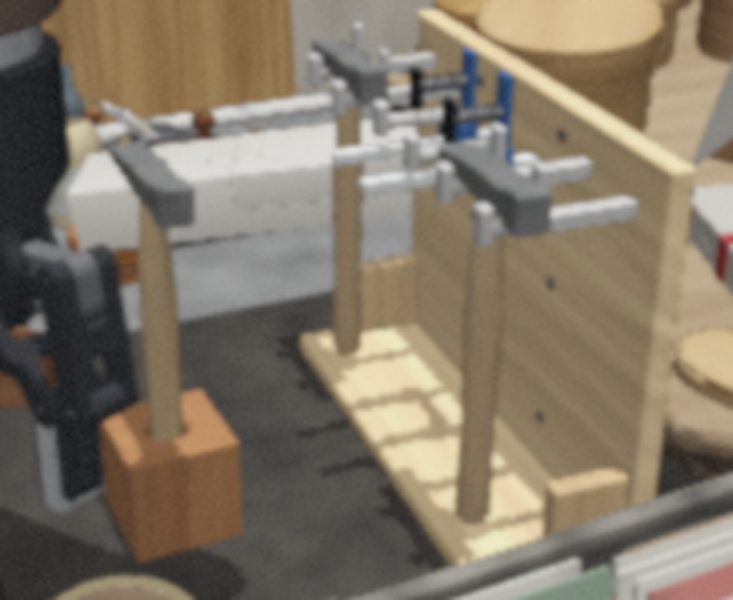

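Run:
```python
from h import *
d=load('top0'); a=d['pixels'].astype(int)
mx=a.max(2);mn=a.min(2); m=((mx-mn<25)&(mx>85)&(mx<165)).astype(np.uint8)
def rect(name,x0,x1,y0,y1,z):
    s=np.zeros_like(m); s[y0:y1,x0:x1]=m[y0:y1,x0:x1]
    n,l,st,c=cv2.connectedComponentsWithStats(cv2.morphologyEx(s,cv2.MORPH_OPEN,np.ones((3,3))))
    i=1+np.argmax(st[1:,4]); p=np.argwhere(l==i)[:,::-1].astype(np.float32)
    (c,sz,an)=cv2.minAreaRect(p); b=cv2.boxPoints((c,sz,an))
    w=np.array([onplane(d,u,v,2,z) for u,v in b]); C=onplane(d,*c,2,z)
    e1=w[1]-w[0];e2=w[2]-w[1]; L=e1 if np.linalg.norm(e1)>np.linalg.norm(e2) else e2
    if L[1]<0:L=-L
    print(name,st[i],c,sz,'C',C.round(1),'len',np.linalg.norm(e1),np.linalg.norm(e2),'yaw of -x dir vs +y deg',np.degrees(np.arctan2(-L[0],L[1])))
rect('ham',262,342,245,280,251)
rect('L',190,266,140,170,262)
rect('R',325,405,145,175,262)
# panel top back/front edge z=270
hsv=cv2.cvtColor(d['pixels'],cv2.COLOR_RGB2HSV)
for u in (200,230,260,300,340,370,400):
    print(u,[tuple(a[v,u]) for v in range(94,116,2)])
# block corners z=70
s=(hsv[...,0]>5)&(hsv[...,0]<20)&(hsv[...,1]>110); s=s.astype(np.uint8); t=np.zeros_like(s); t[235:285,270:330]=s[235:285,270:330]
n,l,st,c=cv2.connectedComponentsWithStats(t);i=1+np.argmax(st[1:,4]);p=np.argwhere(t>0)[:,::-1].astype(np.float32)
R=cv2.minAreaRect(p);print(R, [onplane(d,u,v,2,70).round(1) for u,v in cv2.boxPoints(R)], onplane(d,*R[0],2,70))
```

```text
ham [269 257  64  16 828] (300.55511474609375, 264.3777770996094) (13.509198188781738, 63.349342346191406) C [ 387.8 -321.   251. ] len 100.20982109699806 21.220361858180915 yaw of -x dir vs +y deg 2.069053644111645
L [197 145  63  19 874] (228.044921875, 153.97189331054688) (62.296592712402344, 17.110246658325195) C [ 562.3 -207.   262. ] len 27.2700827258653 98.60070735605224 yaw of -x dir vs +y deg -1.9231085242250374
R [336 150  64  20 903] (367.5331726074219, 159.57261657714844) (63.35246276855469, 18.095605850219727) C [ 552.6 -427.3  262. ] len 28.806173228310602 100.08418571176422 yaw of -x dir vs +y deg -2.287008440276682
200 [(np.int64(122), np.int64(112), np.int64(95)), (np.int64(223), np.int64(214), np.int64(159)), (np.int64(238), np.int64(236), np.int64(185)), (np.int64(239), np.int64(239), np.int64(193)), (np.int64(238), np.int64(238), np.int64(194)), (np.int64(220), np.int64(205), np.int64(153)), (np.int64(119), np.int64(103), np.int64(75)), (np.int64(91), np.int64(77), np.int64(57)), (np.int64(94), np.int64(82), np.int64(61)), (np.int64(91), np.int64(80), np.int64(64)
[... 2646 characters left out ...]
, np.int64(108)), (np.int64(116), np.int64(112), np.int64(106)), (np.int64(116), np.int64(113), np.int64(107)), (np.int64(118), np.int64(114), np.int64(109)), (np.int64(126), np.int64(120), np.int64(111)), (np.int64(213), np.int64(202), np.int64(158)), (np.int64(239), np.int64(238), np.int64(194)), (np.int64(238), np.int64(239), np.int64(196)), (np.int64(238), np.int64(238), np.int64(196)), (np.int64(228), np.int64(222), np.int64(170)), (np.int64(132), np.int64(118), np.int64(87))]
((297.0, 258.5), (37.0, 38.0), 90.0) [array([ 423.5, -282.9,   70. ]), array([ 423.2, -357.6,   70. ]), array([ 351.1, -357. ,   70. ]), array([ 351.3, -282.7,   70. ])] [ 387.18408054 -320.08533915   70.        ]
```

```bash
cat >> h.py <<'E'
from scipy.spatial.transform import Rotation as Ro
def rot(o=None):
    q=(o or r.get_obs())['tcp_rot']; return Ro.from_quat([q[1],q[2],q[3],q[0]])
def goto(p,yaw):
    """tool down, tool y axis at world angle yaw(deg). prints shift in current tool axes (cm) and rotvec deg"""
    o=r.get_obs();R=rot(o);M=R.as_matrix()
    y=np.array([np.cos(np.radians(yaw)),np.sin(np.radians(yaw)),0]);z=np.array([0,0,-1.]);T=np.column_stack([np.cross(y,z),y,z])
    sh=M.T@(np.array(p)-o['ee_pos'])/10; rv=np.degrees(Ro.from_matrix(M.T@T).as_rotvec())
    print('shift cm',sh.round(2),'rot deg',rv.round(2),'yaw now',np.degrees(np.arctan2(M[1,1],M[0,1])).round(2),'t',o['t'])
E
python3 - <<'E'
from h import *
print(rot().as_matrix().round(3))
goto([387.8,-321,330],2.07);goto([387.8,-321,330],182.07)
E
```

```text
[[-0.91  -0.414 -0.001]
 [-0.414  0.91   0.001]
 [ 0.     0.002 -1.   ]]
shift cm [-22.01  17.2   -9.93] rot deg [ 6.0000e-02 -1.0000e-01  1.1237e+02] yaw now 114.44 t 0.15
shift cm [-22.01  17.2   -9.93] rot deg [ 9.000e-02  5.000e-02 -6.763e+01] yaw now 114.44 t 0.15
```

Call:
jog_arm(rows=[0, 0, -1.4, 0, 0, -8.45, 0, 0, -1.4, 0, 0, -8.45, 0, 0, -1.4, 0, 0, -8.45, 0, 0, -1.4, 0, 0, -8.45, 0, 0, -1.4, 0, 0, -8.45, 0, 0, -1.4, 0, 0, -8.45, 0, 0, -1.4, 0, 0, -8.45, 0, 0, 0, 0, 0, -8.45])

```text
t: 1.15
ee_pos: [258.9, -569.2, 330.4]
tcp_rot: [0.0, 0.721, -0.693, 0.001]
ft_force: [-0.7, 0.1, -0.5]
grip_width: 85.8
```

Run:
```python
from h import *
goto([387.8,-321,330],182.07); print(r.get_obs()['joints'],r.get_obs()['ft_force'])
```

```text
shift cm [-2.427e+01 -1.389e+01  1.000e-02] rot deg [-0.06 -0.1   0.26] yaw now -177.66 t 1.15
[-8.85388314e-01  3.37899853e-01  1.82017343e-01  2.10423310e-04
 -1.41297354e+00  9.26108705e-01] [-0.66102645  0.08488348 -0.47674267]
```

Call:
jog_arm(rows=[-2, -1.2, 0, 0, 0, 0, -4, -2.3, 0, 0, 0, 0, -4.2, -2.4, 0, 0, 0, 0, -4.2, -2.4, 0, 0, 0, 0, -4.2, -2.4, 0, 0, 0, 0, -3.67, -2.1, 0, 0, 0, 0, -2, -1.09, 0, 0, 0, 0.3, 0, 0, 0, 0, 0, 0])

```text
t: 2.15
ee_pos: [389.2, -319.3, 329.3]
tcp_rot: [-0.0, 0.719, -0.695, -0.0]
ft_force: [0.4, 0.4, 0.8]
grip_width: 85.5
```

Run:
```python
from h import *
goto([387.8,-321,330],182.07); print(r.get_obs()['joints'])
for n in ['side','top','wrist']: cap(n,n+'1')
```

```text
shift cm [ 0.16  0.15 -0.07] rot deg [-0.    0.02 -0.2 ] yaw now -178.13 t 2.15
[-3.64299636e-01  1.17842388e-01 -1.08185436e-01 -3.37979946e-04
 -1.34488607e+00  3.97085548e-01]
```

View pics/wrist1.png

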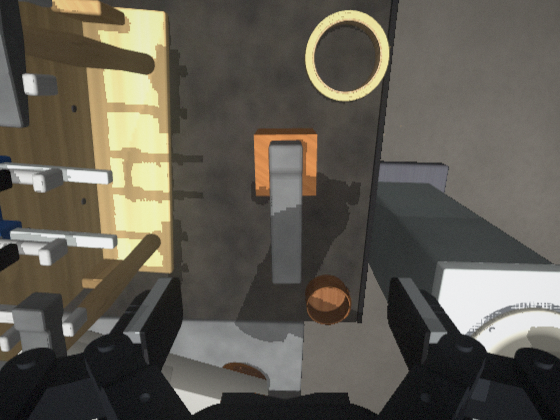

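View pics/side1.png

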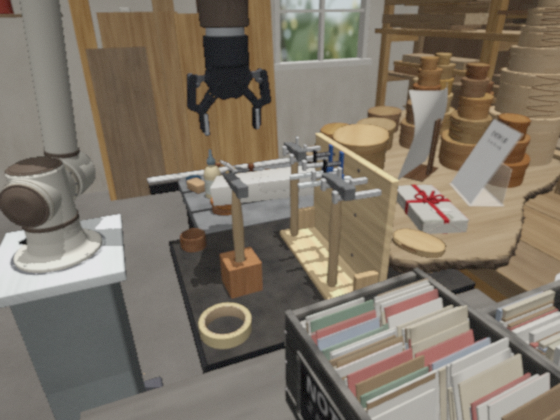

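Wrist view: the head runs vertically, blunt end at about (287,142), peen end at (287,283), with the middle-berth bars on the left at (45,178) and (50,240).

Run:
```python
from h import *
d=load('wrist1'); a=d['pixels']; cv2.imwrite('pics/z3.png',cv2.resize(a[120:300,235:335][:,:,::-1],(333,600),interpolation=cv2.INTER_CUBIC))
cv2.imwrite('pics/z4.png',cv2.resize(a[110:360,0:180][:,:,::-1],(576,800)))
g=a.astype(int)
for v in range(150,282,15): print(v,[int(x) for x in g[v,260:312,0]])
```

```text
150 [220, 220, 215, 216, 216, 216, 215, 213, 151, 119, 131, 140, 149, 149, 147, 150, 146, 147, 150, 148, 148, 150, 149, 145, 145, 144, 143, 145, 142, 144, 139, 141, 140, 137, 139, 138, 138, 136, 139, 133, 122, 120, 98, 132, 140, 135, 138, 198, 207, 207, 208, 207]
165 [220, 221, 220, 221, 220, 217, 220, 218, 180, 111, 128, 133, 144, 148, 145, 146, 147, 146, 146, 147, 146, 144, 145, 144, 144, 142, 144, 144, 144, 142, 144, 142, 142, 141, 140, 139, 140, 138, 137, 133, 125, 112, 94, 138, 142, 144, 210, 221, 223, 223, 224, 223]
180 [210, 211, 216, 217, 215, 211, 209, 211, 212, 124, 109, 123, 134, 140, 138, 138, 141, 141, 142, 138, 140, 138, 137, 138, 139, 140, 140, 139, 137, 141, 141, 139, 139, 140, 144, 140, 141, 139, 142, 129, 120, 104, 124, 143, 144, 145, 141, 141, 141, 143, 142, 138]
195 [112, 112, 111, 113, 112, 113, 115, 120, 118, 113, 99, 116, 124, 136, 136, 138, 137, 139, 139, 138, 140, 137, 140, 141, 141, 142, 142, 142, 142, 142, 143, 141, 142, 141, 141, 142, 140, 139, 138, 131, 125, 104, 104, 107, 112, 109, 112, 112, 108, 110, 110, 100]
210 [71, 74, 67, 69, 70, 69, 71, 69, 67, 70
[... 336 characters left out ...]
, 90, 88, 89, 83, 66, 52, 50, 50, 50, 49, 50, 53, 52, 49, 47]
240 [66, 65, 69, 67, 70, 71, 69, 72, 74, 73, 72, 69, 82, 84, 88, 89, 86, 89, 87, 84, 86, 86, 88, 87, 85, 89, 89, 87, 87, 89, 87, 89, 87, 85, 87, 87, 88, 87, 87, 81, 84, 61, 50, 44, 48, 50, 45, 53, 47, 47, 47, 51]
255 [68, 71, 74, 73, 74, 70, 54, 50, 50, 48, 50, 51, 79, 78, 83, 83, 83, 84, 85, 84, 84, 84, 84, 85, 86, 87, 82, 88, 87, 85, 88, 85, 84, 85, 87, 85, 85, 87, 87, 83, 74, 57, 46, 50, 50, 46, 46, 45, 45, 48, 46, 48]
270 [51, 53, 52, 52, 53, 51, 53, 50, 53, 48, 53, 58, 74, 82, 88, 90, 89, 90, 89, 89, 90, 87, 87, 88, 89, 84, 87, 86, 84, 84, 85, 85, 89, 84, 87, 84, 88, 91, 86, 84, 80, 59, 42, 44, 45, 47, 47, 44, 50, 46, 49, 51]
```

View pics/z3.png

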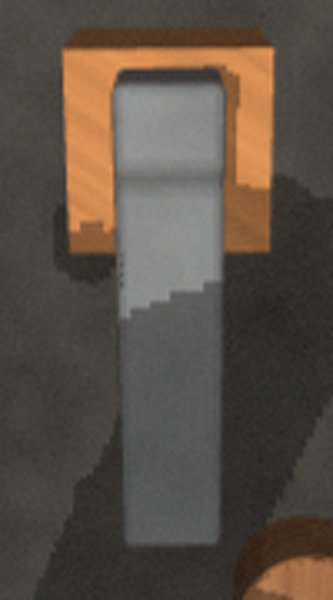

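View pics/z4.png

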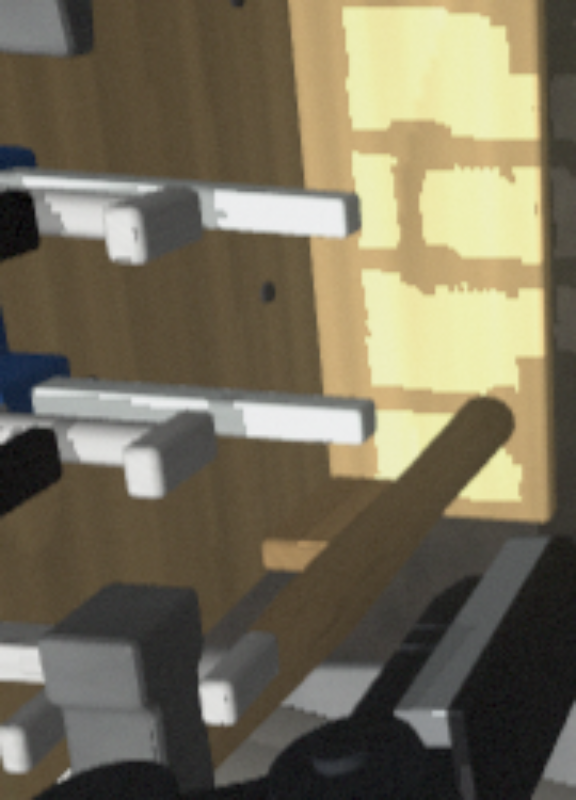

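Run:
```python
from h import *
d=load('wrist1')
for u,v,z in [(269.,150,254),(302.,150,254),(270.2,192,251),(301.5,192,251),(271.7,262,247.5),(300.9,262,247.5),(286,144,254),(286,142,250),(286,283.5,246)]:
    print(u,v,z,onplane(d,u,v,2,z).round(1))
s=load('side1')
for p in [[387,-370,254],[387,-370,230],[387,-271,246],[387,-321,251],[387,-321,70]]: print(p,np.round(proj(s,p),1))
cv2.imwrite('pics/z5.png',cv2.resize(s['pixels'][160:310,200:300][:,:,::-1],(533,800)))
```

```text
269.0 150 254 [ 399.4 -365.8  254. ]
302.0 150 254 [ 379.5 -366.4  254. ]
270.2 192 251 [ 398.3 -338.7  251. ]
301.5 192 251 [ 378.5 -339.3  251. ]
271.7 262 247.5 [ 396.5 -287.7  247.5]
300.9 262 247.5 [ 376.4 -288.4  247.5]
286 144 254 [ 389.3 -369.7  254. ]
286 142 250 [ 389.3 -370.3  250. ]
286 283.5 246 [ 386.1 -270.4  246. ]
[387, -370, 254] [240.9 185.4]
[387, -370, 230] [241.6 197.5]
[387, -271, 246] [227.2 171.6]
[387, -321, 251] [233.7 177.7]
[387, -321, 70] [239.2 257.3]
```

View pics/z5.png

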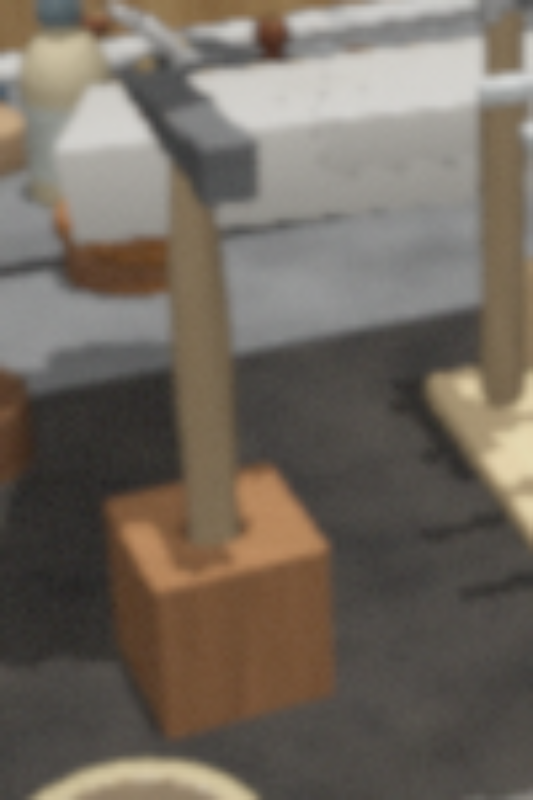

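Run:
```python
from h import *
goto([387.8,-320.3,241.5],182.2);print(r.get_obs()['ee_pos'])
```

```text
shift cm [-0.1   0.07  8.77] rot deg [ 0.02  0.01 -0.48] yaw now -178.28 t 2.3
[ 388.5732903  -321.28790702  329.20033785]
```

Call:
jog_arm(rows=[0, 0, 1.5, 0, 0, 0.2, 0, 0, 2, 0, 0, 0, 0, 0, 2, 0, 0, 0, 0, 0, 1.5, 0, 0, 0, 0, 0, 1, 0, 0, 0, 0, 0, 0.7, 0, 0, 0, 0, 0, 0, 0, 0, 0])

```text
t: 3.18
ee_pos: [388.8, -321.4, 242.0]
tcp_rot: [0.0, 0.717, -0.697, -0.0]
ft_force: [0.9, -0.5, -0.1]
grip_width: 85.4
```

Run:
```python
from h import *
goto([387.8,-320.3,241.5],182.2);d=cap('wrist','wrist2');goto([387.8,-320.3,241.5],182.2);cap('side','side2');goto([387.8,-320.3,241.5],182.2)
```

```text
shift cm [-0.11  0.09  0.05] rot deg [ 0.03  0.01 -0.65] yaw now -178.45 t 3.175
shift cm [-0.13  0.12  0.11] rot deg [-0.02 -0.02 -0.64] yaw now -178.44 t 3.225
shift cm [-0.13  0.13  0.13] rot deg [-0.05 -0.04 -0.64] yaw now -178.44 t 3.275
```

View pics/wrist2.png

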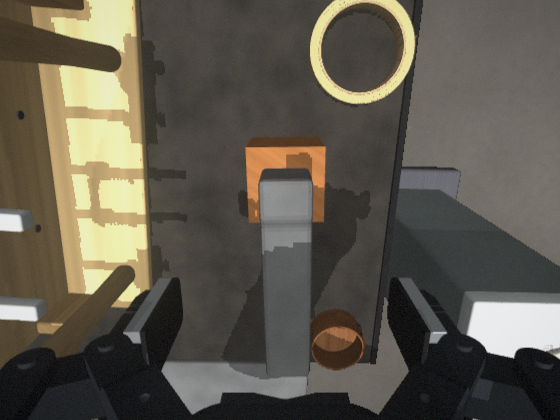

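View pics/side2.png

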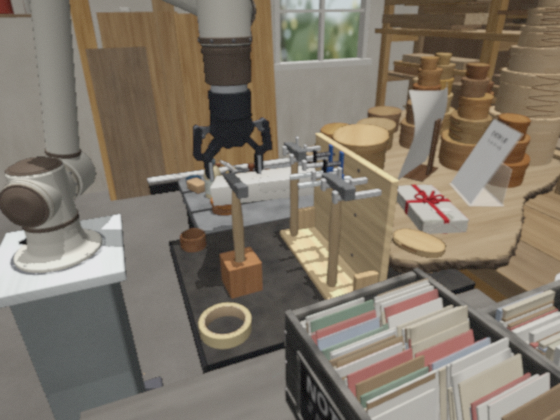

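Call:
jog_arm(rows=[-0.12, 0.1, 0, 0, 0, -0.6, 0, 0, 0, 0, 0, 0, 0, 0, 0, 0, 0, 0])

```text
t: 3.65
ee_pos: [387.9, -320.2, 242.5]
tcp_rot: [-0.0, 0.72, -0.694, 0.0]
ft_force: [0.6, 0.5, -0.2]
grip_width: 85.3
```

Call:
jog_arm(rows=[0, 0, 0, 0, 0, 0, 0, 0, 0, 0, 0, 0, 0, 0, 0, 0, 0, 0, 0, 0, 0, 0, 0, 0, 0, 0, 0, 0, 0, 0, 0, 0, 0, 0, 0, 0], gripper=-1)

```text
t: 4.4
ee_pos: [388.0, -320.3, 242.6]
tcp_rot: [-0.0, 0.72, -0.694, 0.0]
ft_force: [0.4, -0.1, 1.9]
grip_width: 18.9
```

Run:
```python
from h import *
goto([387.8,-320.3,241.5],182.2);d=cap('wrist','wrist3');print(r.get_obs())
```

```text
shift cm [-0.01  0.02  0.11] rot deg [-0.03 -0.03 -0.04] yaw now -177.84 t 4.4
{'t': 4.45, 'joints': array([-3.66871511e-01,  1.67457318e-01, -2.66467841e-01,  2.04358523e-04,
       -1.13617654e+00,  4.04448311e-01]), 'qvel': array([-0.0005669 ,  0.0001483 ,  0.00067925, -0.00069329, -0.00237677,
       -0.00095271]), 'tau': array([-2.57883972e-02, -2.65953434e+01,  1.76444918e+01,  3.82587567e+00,
       -5.53760177e-02, -1.47828701e-03]), 'ee_pos': array([ 387.9967222 , -320.34611976,  242.58808976]), 'tcp_rot': array([-4.97793437e-05,  7.20296379e-01, -6.93666345e-01,  3.56006164e-04]), 'ft_force': array([-0.15238452, -0.32360789,  1.71851886]), 'moment': array([-0.04029215, -0.07301385,  0.05270466]), 'grip_width': 18.85742455749834}
```

View pics/wrist3.png

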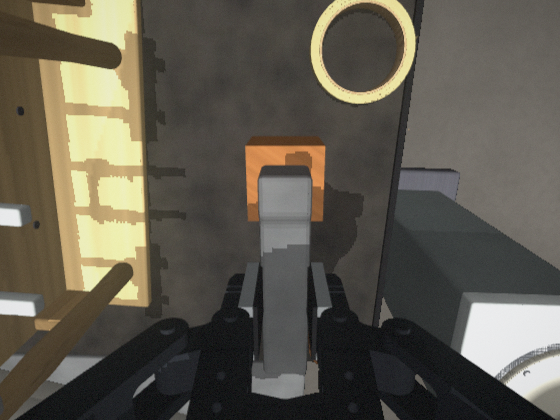

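Call:
jog_arm(rows=[0, 0, -0.5, 0, 0, 0, 0, 0, -1, 0, 0, 0, 0, 0, -1.5, 0, 0, 0, 0, 0, -1.5, 0, 0, 0, 0, 0, -1.5, 0, 0, 0, 0, 0, -1, 0, 0, 0, 0, 0, -0.5, 0, 0, 0, 0, 0, 0, 0, 0, 0])

```text
t: 5.45
ee_pos: [387.8, -320.2, 317.4]
tcp_rot: [-0.0, 0.72, -0.694, 0.0]
ft_force: [0.1, 0.7, -4.0]
grip_width: 18.7
```

Run:
```python
from h import *
for n in ['side','top','wrist']: cap(n,n+'4')
print(r.get_obs()['ft_force'],r.get_obs()['moment'])
```

```text
[ 0.55617326  0.02687488 -4.24780589] [ 0.01978223 -0.00787966 -0.03038756]
```

View pics/wrist4.png

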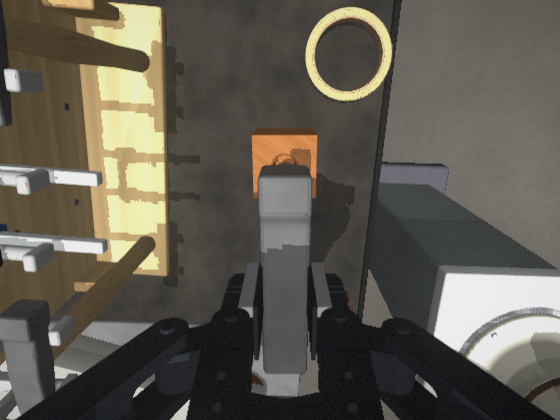

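View pics/side4.png

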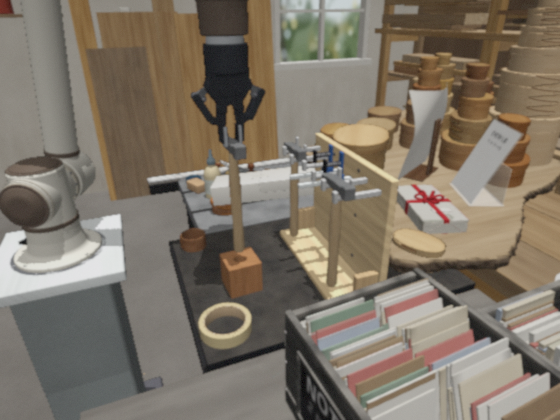

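View pics/top4.png

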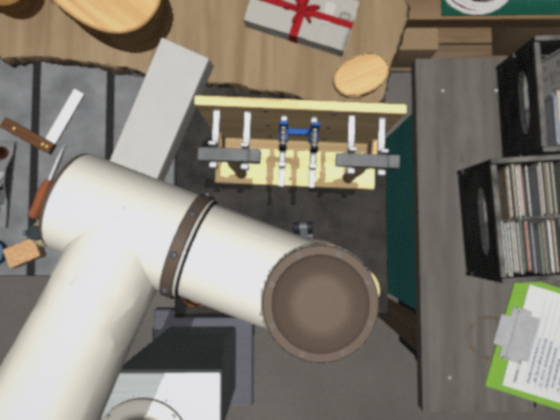

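Run:
```python
from h import *
a=load('top4')['pixels'][100:200,255:345][:,:,::-1]; cv2.imwrite('pics/z6.png',cv2.resize(a,(540,600),interpolation=cv2.INTER_CUBIC))
a=load('wrist4')['pixels'][140:300,0:180][:,:,::-1]; cv2.imwrite('pics/z7.png',cv2.resize(a,(675,600),interpolation=cv2.INTER_CUBIC))
a=load('side4')['pixels'][135:225,280:380][:,:,::-1]; cv2.imwrite('pics/z8.png',cv2.resize(a,(667,600),interpolation=cv2.INTER_CUBIC))
```

```text
(no output)
```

View pics/z6.png

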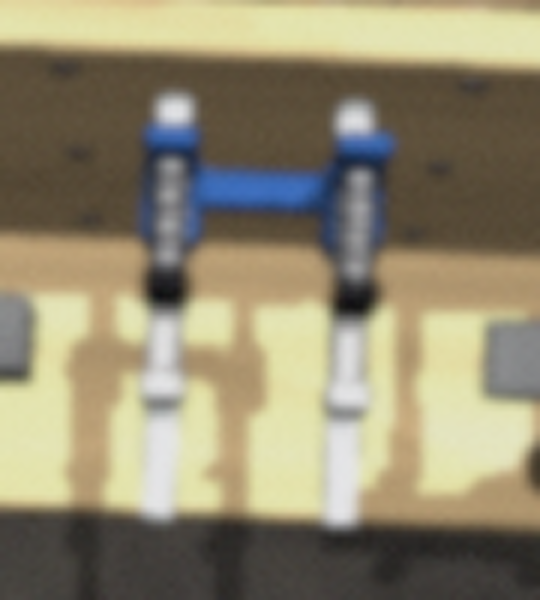

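View pics/z7.png

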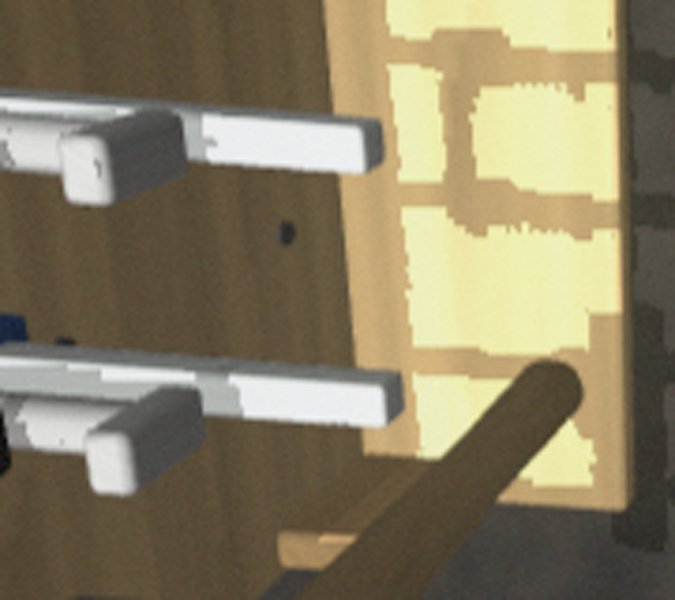

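View pics/z8.png

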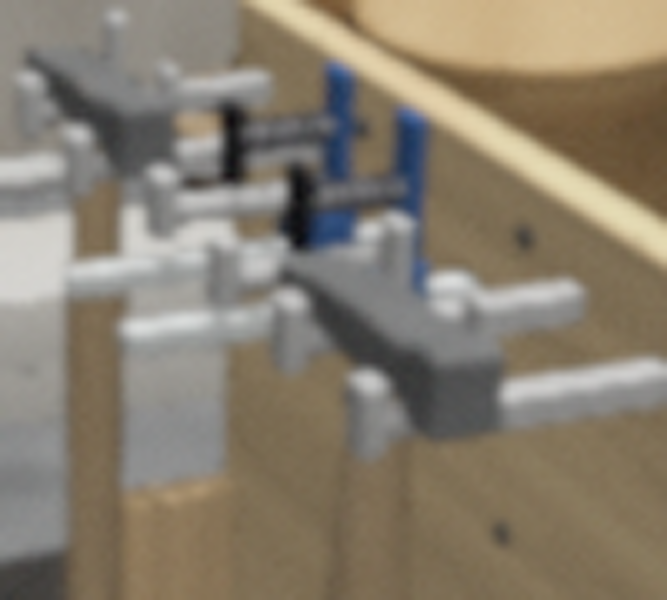

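Run:
```python
from h import *
t=load('top4');w=load('wrist4');s=load('side4')
R=(255+346/6,100+393/6);L=(255+163/6,100+383/6)
wR=(88/3.75,140+170/3.75);wL=(112/3.75,140+460/3.75)
sR=(280+220/6.67,135+245/6.67);sL=(280+160/6.67,135+172/6.67)
for n,a,b,c,z in(('R',R,wR,sR,251),('L',L,wL,sL,255.5)):
    print(n,'top plane',onplane(t,*a,2,z).round(1),'wrist',onplane(w,*b,2,z).round(1),'tri',[q for q in tri([(t,*a),(w,*b)])],'side@',onplane(s,*c,2,z).round(1))
# panel top front edge
E1=onplane(t,200,104.7,2,270);E2=onplane(t,400,113.4,2,270);print(E1,E2,np.degrees(np.arctan2(-(E1-E2)[0],(E1-E2)[1])))
# pads
for u,v,z in((255+166/6,100+300/6,275.5),(255+354/6,100+308/6,271)): print('pad front',onplane(t,u,v,2,z).round(1))
```

```text
R top plane [ 545.  -341.3  251. ] wrist [ 543.5 -339.9  251. ] tri [array([ 544.61309988, -340.47426358,  250.28982624]), [np.float64(1.0002436195231523), np.float64(1.0002436195231517)]] side@ [ 540.  -352.4  251. ]
L top plane [ 547.3 -292.5  255.5] wrist [ 545.7 -291.   255.5] tri [array([ 546.58479966, -291.7056845 ,  255.35464004]), [np.float64(1.0430611973713595), np.float64(1.0430611973714623)]] side@ [ 545.4 -298.2  255.5]
[ 639.37309593 -163.56919552  270.        ] [ 624.24612565 -477.99044077  270.        ] -2.7544060411918903
pad front [ 566.  -293.4  275.5]
pad front [ 564.5 -342.3  271. ]
```

Run:
```python
from h import *
t=load('top4');s=load('side4');t0=load('top0')
for n,a,b in (('postL',(255+170/6,100+135/6),(280+340/6.67,135+70/6.67)),('postR',(255+360/6,100+145/6),(280+410/6.67,135+115/6.67)),('padL',(255+166/6,100+285/6),(280+233/6.67,135+108/6.67)),('padR',(255+354/6,100+295/6),(280+300/6.67,135+170/6.67))):
    print(n,tri([(t,*a),(s,*b)]))
print('cross',[onplane(t,255+260/6,100+190/6,2,z).round(1) for z in(220,240,260)])
goto([500,-314.4,330],177.4)
print(r.get_obs()['ee_pos'])
```

```text
postL (array([ 608.77452403, -294.86328303,  279.52368439]), [np.float64(0.5493725816480808), np.float64(0.5493725816480823)])
postR (array([ 606.07049651, -343.9810827 ,  279.66507163]), [np.float64(0.7005742661993252), np.float64(0.7005742661993369)])
padL (array([ 571.43122688, -293.78127364,  271.4860366 ]), [np.float64(0.8743008883593609), np.float64(0.8743008883592396)])
padR (array([ 569.53498308, -343.04848901,  266.99450955]), [np.float64(1.018427361463611), np.float64(1.018427361464117)])
cross [array([ 606.5, -319.6,  220. ]), array([ 602.3, -319. ,  240. ]), array([ 598. , -318.4,  260. ])]
shift cm [ -0.14 -11.26  -1.35] rot deg [0.07 0.04 4.75] yaw now -177.85 t 5.6
[ 387.55824584 -320.03274515  316.67464182]
```

Call:
jog_arm(rows=[0, 0, 0, 0, 0, 2.4, 0, 0, 0, 0, 0, 2.4, 0, -1.2, 0, 0, 0, 0, 0, -2, 0, 0, 0, 0, 0, -2.2, 0, 0, 0, 0, 0, -2.2, 0, 0, 0, 0, 0, -2.1, 0, 0, 0, 0, 0, -1.3, 0, 0, 0, 0])

```text
t: 6.6
ee_pos: [499.7, -325.2, 316.3]
tcp_rot: [-0.0, -0.691, 0.723, 0.0]
ft_force: [-0.3, 0.1, -3.4]
grip_width: 18.8
```

Run:
```python
from h import *
goto([540,-316.2,317],177.4)
for n in ['side','top','wrist']: cap(n,n+'5')
goto([540,-316.2,317],177.4)
a=load('side5')['pixels'][100:300,220:400][:,:,::-1]; cv2.imwrite('pics/z9.png',cv2.resize(a,(540,600),interpolation=cv2.INTER_CUBIC))
```

```text
shift cm [-1.08 -3.98 -0.07] rot deg [0.06 0.02 0.01] yaw now 177.41 t 6.6
shift cm [-1.08 -4.12 -0.06] rot deg [ 0.09  0.03 -0.01] yaw now 177.39 t 6.75
```

View pics/z9.png

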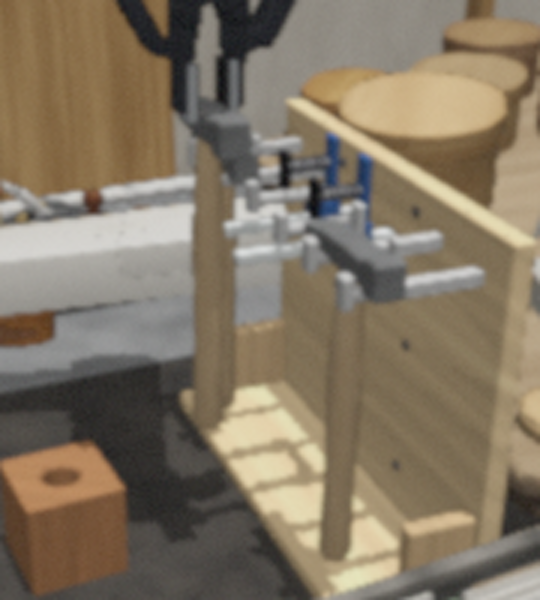

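View pics/wrist5.png

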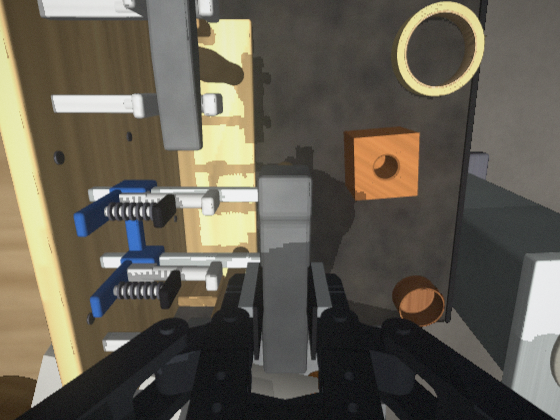

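View pics/top5.png

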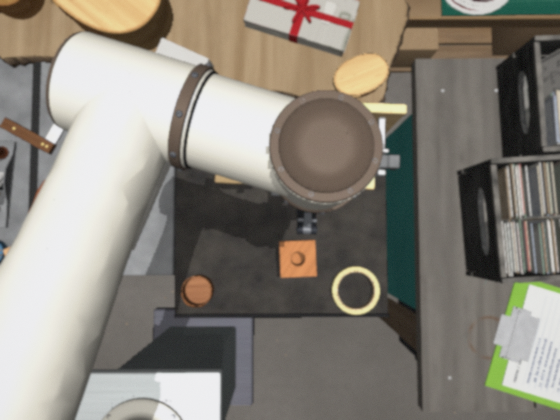

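Run:
```python
from h import *
a=load('wrist5')['pixels'][130:330,60:320][:,:,::-1]; cv2.imwrite('pics/z10.png',cv2.resize(a,(780,600),interpolation=cv2.INTER_CUBIC))
```

```text
(no output)
```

View pics/z10.png

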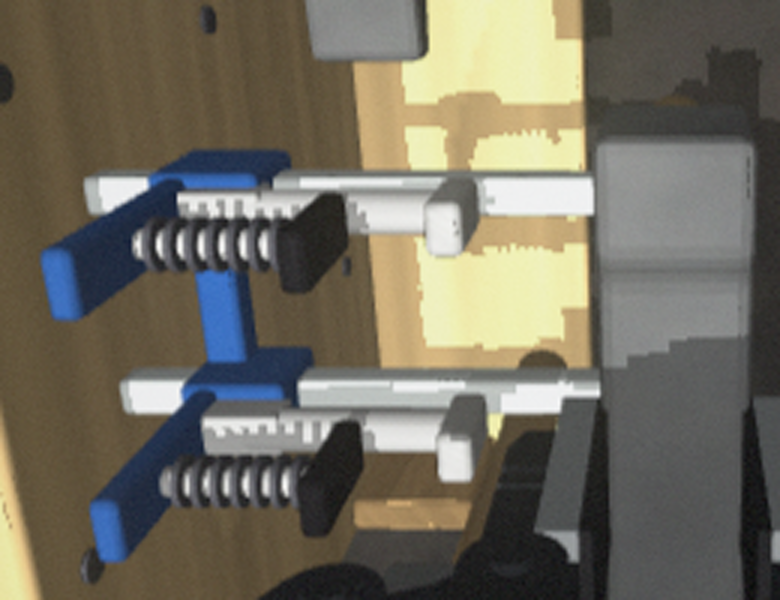

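Run:
```python
from h import *
w=load('wrist5')
for n,u,v,z in [('lipR',445,229,251),('lipR rear',427,229,251),('lipL',459,456,255.5),('lipL rear',440,456,255.5),('padR f',313,265,271),('padL f',333,505,275.5),('nbr end l',312,57,257),('nbr end r',425,57,257),('own blunt l',597,140,330),('own blunt r',752,140,330)]:
    print(n,onplane(w,60+u/3,130+v/3,2,z).round(1))
```

```text
lipR [ 544.6 -340.   251. ]
lipR rear [ 548.3 -340.2  251. ]
lipL [ 546.3 -290.9  255.5]
lipL rear [ 550.3 -291.1  255.5]
padR f [ 564.9 -340.4  271. ]
padL f [ 566.8 -292.6  275.5]
nbr end l [ 564.2 -376.5  257. ]
nbr end r [ 543.2 -375.5  257. ]
own blunt l [ 506.3 -375.3  330. ]
own blunt r [ 487.5 -374.4  330. ]
```

Call:
jog_arm(rows=[-0.4, 0, 0, 0, 0, 0, -0.75, -0.6, 0, 0, 0, 0, 0, -1.2, 0.3, 0, 0, 0, 0, -1.2, 1, 0, 0, 0, 0, -0.9, 1.2, 0, 0, 0, 0, 0, 1.2, 0, 0, 0, 0, 0, 0.9, 0, 0, 0, 0, 0, 0, 0, 0, 0])

```text
t: 7.75
ee_pos: [536.4, -315.5, 270.2]
tcp_rot: [-0.001, -0.69, 0.723, 0.001]
ft_force: [0.3, 0.3, -3.0]
grip_width: 18.7
```

Run:
```python
from h import *
goto([550,-315.7,269],177.4)
for n in ['side','wrist']: cap(n,n+'6')
goto([550,-315.7,269],177.4);print(r.get_obs()['ee_pos'],r.get_obs()['ft_force'])
a=load('side6')['pixels'][100:300,220:400][:,:,::-1]; cv2.imwrite('pics/z11.png',cv2.resize(a,(540,600),interpolation=cv2.INTER_CUBIC))
```

```text
shift cm [-0.04 -1.36  0.12] rot deg [ 0.13  0.04 -0.06] yaw now 177.34 t 7.75
shift cm [-0.08 -1.29  0.28] rot deg [-0.03 -0.03 -0.05] yaw now 177.35 t 7.85
[ 537.10851054 -315.85584151  271.77143865] [ 0.74335683 -0.209135   -3.16228401]
```

View pics/z11.png

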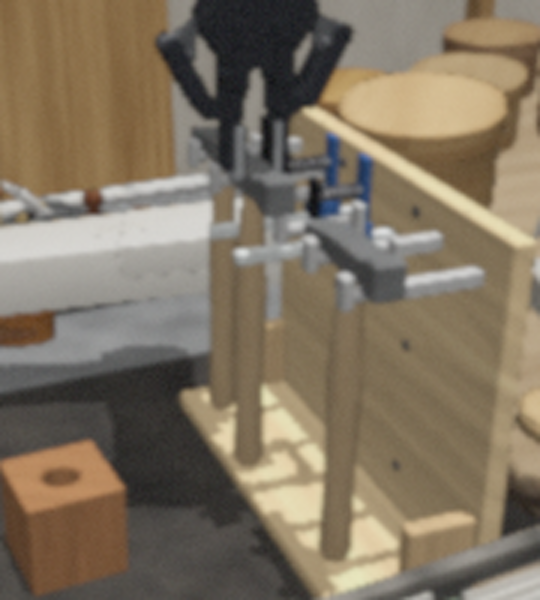

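View pics/wrist6.png

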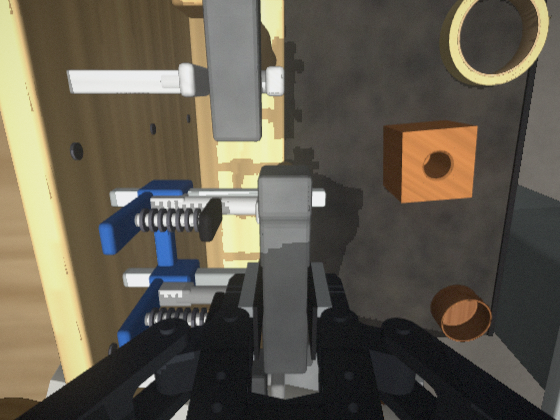

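Call:
jog_arm(rows=[0, -0.3, 0.3, 0, 0, 0, 0, -0.5, 0, 0, 0, 0, 0, -0.4, 0, 0, 0, 0, 0, -0.2, 0, 0, 0, 0, 0, -0.1, 0, 0, 0, 0, 0, 0, 0, 0, 0, 0])

```text
t: 8.6
ee_pos: [552.2, -316.3, 268.3]
tcp_rot: [-0.0, -0.691, 0.723, 0.0]
ft_force: [-0.1, -0.4, -3.9]
grip_width: 19.0
```

Call:
jog_arm(rows=[0, -0.1, 0, 0, 0, 0, 0, -0.1, 0, 0, 0, 0, 0, -0.1, 0, 0, 0, 0, 0, 0, 0, 0, 0, 0, 0, 0, 0, 0, 0, 0])

```text
t: 9.22
ee_pos: [555.2, -316.4, 268.3]
tcp_rot: [-0.0, -0.691, 0.723, 0.0]
ft_force: [0.9, -0.2, -3.6]
grip_width: 19.0
```

Call:
jog_arm(rows=[0, -0.1, 0, 0, 0, 0, 0, -0.1, 0, 0, 0, 0, 0, -0.1, 0, 0, 0, 0, 0, 0, 0, 0, 0, 0, 0, 0, 0, 0, 0, 0])

```text
t: 9.85
ee_pos: [557.9, -316.6, 268.3]
tcp_rot: [-0.0, -0.691, 0.723, 0.0]
ft_force: [-0.9, -0.1, -3.3]
grip_width: 18.6
```

Run:
```python
from h import *
goto([563,-316.2,269],177.4)
for n in ['side','wrist']: cap(n,n+'7');print(r.get_obs()['ee_pos'],r.get_obs()['ft_force'])
```

```text
shift cm [-0.06 -0.51 -0.07] rot deg [ 0.03  0.01 -0.05] yaw now 177.35 t 9.85
[ 557.93878608 -316.56720011  268.22665683] [-1.49849944  0.02386563 -3.56272562]
[ 557.95318035 -316.57402933  268.26006859] [-1.53372953  0.5368324  -4.35474174]
```

View pics/wrist7.png

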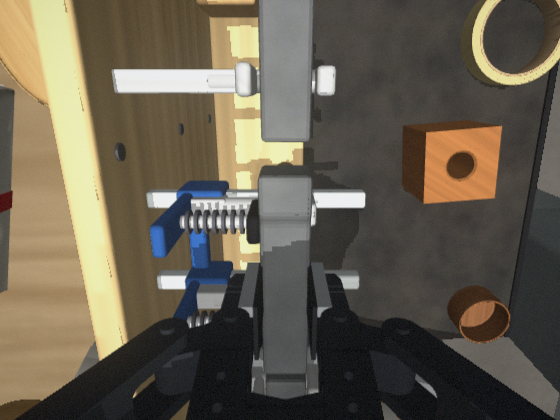

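Call:
jog_arm(rows=[0, -0.1, 0, 0, 0, 0, 0, -0.1, 0, 0, 0, 0, 0, -0.1, 0, 0, 0, 0, 0, 0, 0, 0, 0, 0])

```text
t: 10.45
ee_pos: [561.0, -316.7, 268.3]
tcp_rot: [-0.0, -0.691, 0.723, 0.0]
ft_force: [-1.8, -0.1, -2.2]
grip_width: 18.5
```

Call:
jog_arm(rows=[0, -0.1, 0, 0, 0, 0, 0, -0.1, 0, 0, 0, 0, 0, -0.1, 0, 0, 0, 0, 0, 0, 0, 0, 0, 0, 0, 0, 0, 0, 0, 0])

```text
t: 11.08
ee_pos: [564.0, -316.9, 268.2]
tcp_rot: [-0.0, -0.691, 0.723, 0.0]
ft_force: [-4.3, 0.5, -2.8]
grip_width: 18.8
```

Run:
```python
from h import *
for n in ['side','wrist','top']: cap(n,n+'8');o=r.get_obs();print(o['ee_pos'],o['ft_force'],o['moment'])
goto([563,-316.2,269],177.4)
```

```text
[ 563.97480878 -316.8368225   268.23958383] [-4.68634438  0.51881984 -2.09135391] [0.05146826 1.44417336 0.00982691]
[ 564.00870905 -316.8403394   268.24461311] [-4.92305758 -0.49175111 -2.67809814] [0.02555248 1.41341154 0.00414635]
[ 564.01413329 -316.85222944  268.23511254] [-4.32334034  0.35944725 -2.47856613] [0.07963645 1.40926397 0.02517412]
shift cm [-0.06  0.1  -0.08] rot deg [ 0.02  0.   -0.05] yaw now 177.35 t 11.225
```

View pics/wrist8.png

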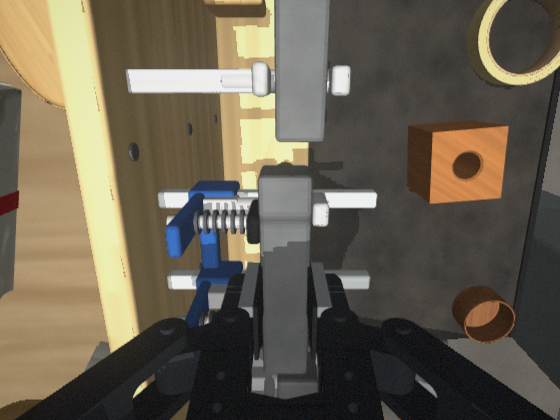

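Call:
jog_arm(rows=[0, -0.1, 0, 0, 0, 0, 0, 0, 0.2, 0, 0, 0, 0, 0, 0.2, 0, 0, 0, 0, 0, 0.2, 0, 0, 0, 0, 0, 0, 0, 0, 0, 0, 0, 0, 0, 0, 0])

```text
t: 11.98
ee_pos: [565.0, -317.1, 262.8]
tcp_rot: [-0.0, -0.691, 0.723, -0.0]
ft_force: [-5.0, -0.3, -2.3]
grip_width: 18.7
```

Call:
jog_arm(rows=[0, 0, 0.2, 0, 0, 0, 0, 0, 0.2, 0, 0, 0, 0, 0, 0.1, 0, 0, 0, 0, 0, 0, 0, 0, 0, 0, 0, 0, 0, 0, 0])

```text
t: 12.6
ee_pos: [565.0, -317.2, 258.0]
tcp_rot: [-0.0, -0.691, 0.723, -0.0]
ft_force: [-4.6, -0.6, -1.2]
grip_width: 19.0
```

Run:
```python
from h import *
for n in ['side','wrist']: cap(n,n+'9');o=r.get_obs();print(o['ee_pos'],o['ft_force'],o['moment'])
a=load('side9')['pixels'][100:300,220:400][:,:,::-1]; cv2.imwrite('pics/z12.png',cv2.resize(a,(540,600),interpolation=cv2.INTER_CUBIC))
```

```text
[ 565.04072889 -317.17529154  257.96526963] [-5.33731756 -0.04525452 -0.54489459] [8.31705915e-02 1.57954141e+00 4.81232090e-04]
[ 565.05106083 -317.16012469  257.94187676] [-5.20430697 -0.2451557  -0.56679461] [1.56547290e-02 1.56684088e+00 1.21657060e-03]
```

View pics/z12.png

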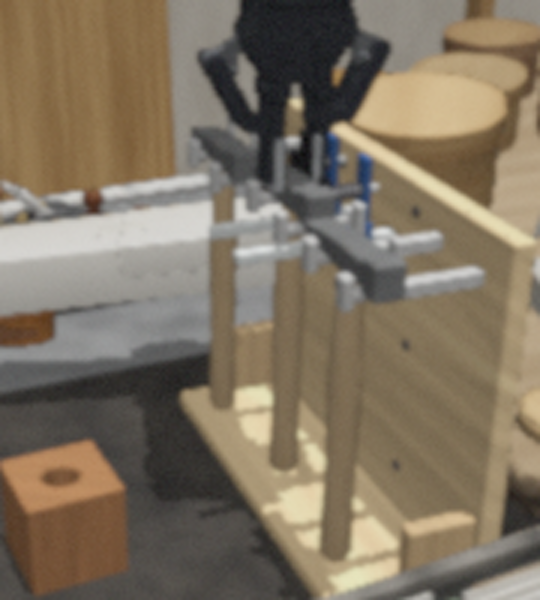

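View pics/wrist9.png

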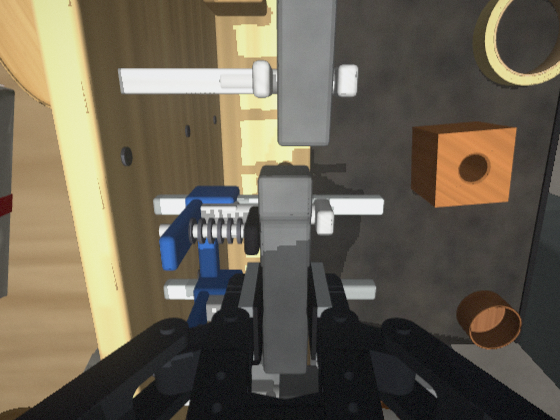

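Call:
jog_arm(rows=[0, 0, 0.1, 0, 0, 0, 0, 0, 0.1, 0, 0, 0, 0, 0, 0, 0, 0, 0, 0, 0, 0, 0, 0, 0])

```text
t: 13.2
ee_pos: [565.1, -317.2, 256.0]
tcp_rot: [-0.0, -0.691, 0.723, -0.0]
ft_force: [-5.1, -0.6, -1.1]
grip_width: 18.7
```

Call:
jog_arm(rows=[0, 0, 0.1, 0, 0, 0, 0, 0, 0, 0, 0, 0, 0, 0, 0, 0, 0, 0])

```text
t: 13.58
ee_pos: [565.1, -317.2, 255.0]
tcp_rot: [-0.0, -0.691, 0.723, -0.0]
ft_force: [-5.6, 0.5, -1.0]
grip_width: 18.7
```

Run:
```python
from h import *
for n in ['side','wrist']: cap(n,n+'10');o=r.get_obs();print(o['ee_pos'],o['ft_force'],o['moment'])
```

```text
[ 565.09083217 -317.15628434  255.0048379 ] [-6.11522456  0.84122436 -0.89673135] [ 0.06294078  1.5522826  -0.02286277]
[ 565.06986441 -317.16209626  255.04118864] [-5.16889283e+00 -2.03602500e-01  1.88059982e-03] [ 0.11555871  1.58841087 -0.0294062 ]
```

Call:
jog_arm(rows=[0, 0, 0.1, 0, 0, 0, 0, 0, 0, 0, 0, 0, 0, 0, 0, 0, 0, 0])

```text
t: 14.05
ee_pos: [565.1, -317.2, 254.0]
tcp_rot: [-0.0, -0.691, 0.723, -0.0]
ft_force: [-5.6, -0.5, 0.1]
grip_width: 18.9
```

Run:
```python
from h import *
for n in ['side','wrist']: cap(n,n+'11');o=r.get_obs();print(o['ee_pos'],o['ft_force'],o['moment'])
```

```text
[ 565.08139394 -317.17076718  254.0400295 ] [-5.19061526  0.09065585 -1.91835417] [0.10162853 1.56689632 0.00458205]
[ 565.06992278 -317.17917159  254.02499364] [-6.02318553 -0.64725258 -0.0566826 ] [ 0.03145237  1.57129251 -0.00325228]
```

Call:
jog_arm(rows=[0, 0, 0.05, 0, 0, 0, 0, 0, 0, 0, 0, 0, 0, 0, 0, 0, 0, 0])

```text
t: 14.52
ee_pos: [565.1, -317.2, 253.8]
tcp_rot: [-0.0, -0.691, 0.723, -0.001]
ft_force: [-6.1, -0.5, 0.8]
grip_width: 18.7
```

Call:
jog_arm(rows=[0, 0, 0.05, 0, 0, 0, 0, 0, 0, 0, 0, 0, 0, 0, 0, 0, 0, 0])

```text
t: 14.9
ee_pos: [565.1, -317.2, 253.8]
tcp_rot: [-0.0, -0.691, 0.723, -0.001]
ft_force: [-6.6, 0.3, 1.9]
grip_width: 19.1
```

Run:
```python
from h import *
for n in ['side','wrist']: cap(n,n+'12');o=r.get_obs();print(o['ee_pos'],o['ft_force'],o['moment'])
```

```text
[ 565.15277504 -317.20397793  253.73668851] [-5.29295668  0.33695451  1.95108668] [0.22865094 1.81479227 0.05968759]
[ 565.14224426 -317.21471985  253.72868162] [-6.03998728  0.62848897  0.94745314] [0.23324622 1.78807384 0.00326397]
```

View pics/wrist12.png

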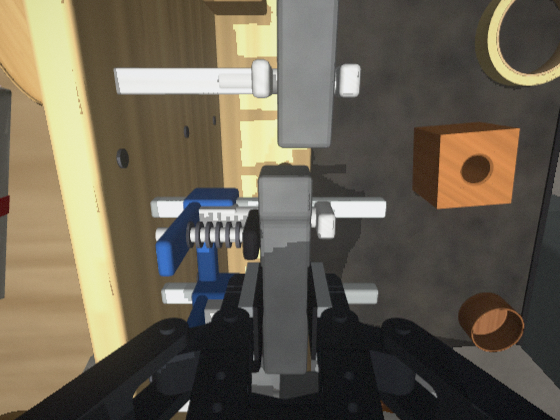

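Call:
jog_arm(rows=[0, 0.1, 0, 0, 0, 0, 0, 0.1, 0, 0, 0, 0, 0, 0.1, 0, 0, 0, 0, 0, 0.05, 0, 0, 0, 0, 0, 0, 0, 0, 0, 0, 0, 0, 0, 0, 0, 0])

```text
t: 15.75
ee_pos: [562.8, -317.1, 253.6]
tcp_rot: [0.001, -0.691, 0.723, -0.002]
ft_force: [-0.8, 0.8, 5.9]
grip_width: 18.8
```

Run:
```python
from h import *
for n in ['side','wrist']: cap(n,n+'13');o=r.get_obs();print(o['ee_pos'],o['ft_force'],o['moment'])
a=load('wrist13')['pixels'][130:330,140:400][:,:,::-1]; cv2.imwrite('pics/z13.png',cv2.resize(a,(780,600),interpolation=cv2.INTER_CUBIC))
```

```text
[ 562.83482404 -317.10996153  253.61476075] [-0.26842814  0.3933997   4.25111084] [0.11184802 0.15443066 0.0210785 ]
[ 562.82007001 -317.11383492  253.60782659] [-0.00849805 -0.39859039  5.61801495] [0.0884919  0.17286218 0.02889131]
```

View pics/z13.png

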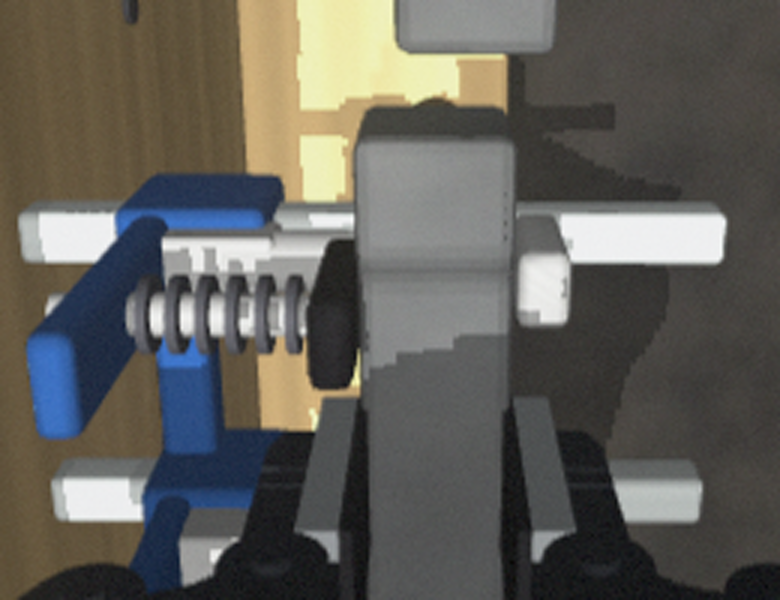

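Call:
jog_arm(rows=[0, 0, -0.03, 0, 0, 0, 0, 0, 0, 0, 0, 0, 0, 0, 0, 0, 0, 0, 0, 0, 0, 0, 0, 0, 0, 0, 0, 0, 0, 0], gripper=-0.2)

```text
t: 16.48
ee_pos: [561.7, -316.7, 252.5]
tcp_rot: [0.0, -0.691, 0.723, 0.0]
ft_force: [0.2, -0.4, 0.3]
grip_width: 34.3
```

Run:
```python
from h import *
for n in ['side','wrist']: cap(n,n+'14');o=r.get_obs();print(o['ee_pos'],o['ft_force'],o['grip_width'])
a=load('wrist14')['pixels'][130:400,140:430][:,:,::-1]; cv2.imwrite('pics/z14.png',cv2.resize(a,(644,600),interpolation=cv2.INTER_CUBIC))
```

```text
[ 561.67865724 -316.74162992  252.51825166] [-0.3522053   0.04285151  0.14281599] 34.151134340000795
[ 561.65752415 -316.75813051  252.55804457] [ 0.03208889 -0.44434602  0.17843473] 34.43286215488477
```

View pics/z14.png

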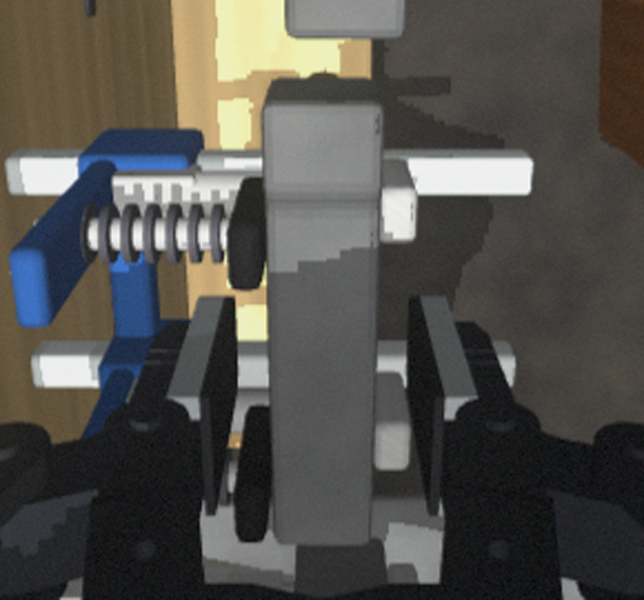

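View pics/side14.png

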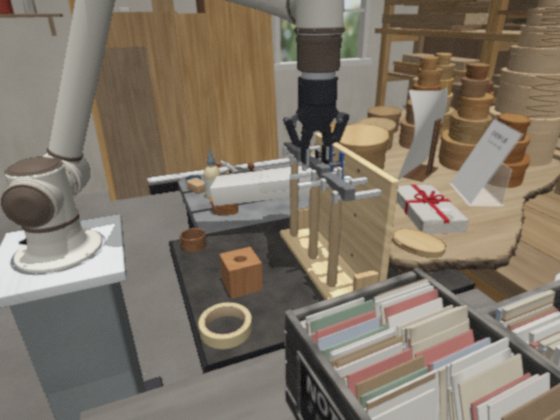

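Call:
jog_arm(rows=[0, 0, -0.3, 0, 0, 0, 0, 0, -0.7, 0, 0, 0, 0, 0, -1, 0, 0, 0, 0, 0, -1.5, 0, 0, 0, 0, 0, -2, 0, 0, 0, 0, 0, -2, 0, 0, 0, 0, 0, -1.5, 0, 0, 0, 0, 0, 0, 0, 0, 0])

```text
t: 17.58
ee_pos: [562.1, -317.0, 344.5]
tcp_rot: [0.001, -0.691, 0.723, -0.002]
ft_force: [0.1, -0.4, -1.3]
grip_width: 33.7
```

Call:
jog_arm(rows=[0, 2, -1, 0, 0, 0, 0, 3, 0, 0, 0, 0, 0, 3, 0, 0, 0, 0, 0, 3, 0, 0, 0, 0, 0, 2, 0, 0, 0, 0, 0, 0, 0, 0, 0, 0])

```text
t: 18.32
ee_pos: [429.8, -310.6, 353.4]
tcp_rot: [0.0, -0.69, 0.724, -0.0]
ft_force: [1.1, 0.3, 0.5]
grip_width: 34.1
```

Run:
```python
from h import *
for n in ['side','wrist','top']: cap(n,n+'15');o=r.get_obs();print(o['ee_pos'],o['ft_force'],o['grip_width'])
a=load('side15')['pixels'][100:300,220:400][:,:,::-1]; cv2.imwrite('pics/z15.png',cv2.resize(a,(540,600),interpolation=cv2.INTER_CUBIC))
```

```text
[ 430.74912338 -310.70418865  353.13137913] [ 0.01544395  0.30009135 -0.75783498] 34.10537427726605
[ 431.42174712 -310.71736005  352.81012503] [-0.18364763 -0.06229478 -0.08788764] 34.33478973375921
[ 431.82710634 -310.72632289  352.51518237] [ 0.1165779  -0.74197995  0.37856288] 34.13210381401099
```

View pics/z15.png

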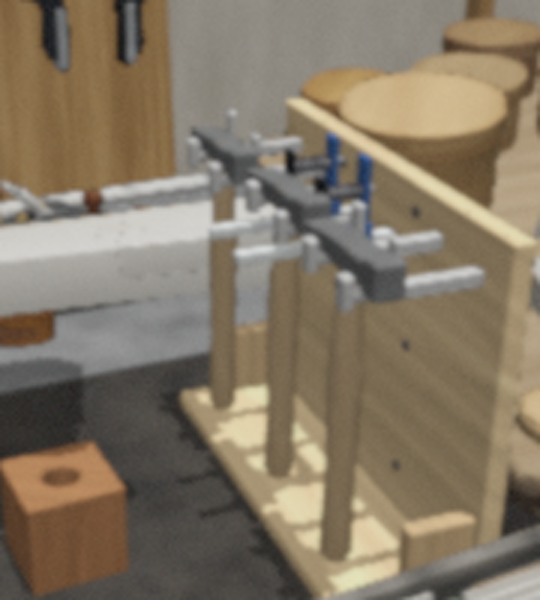

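View pics/wrist15.png

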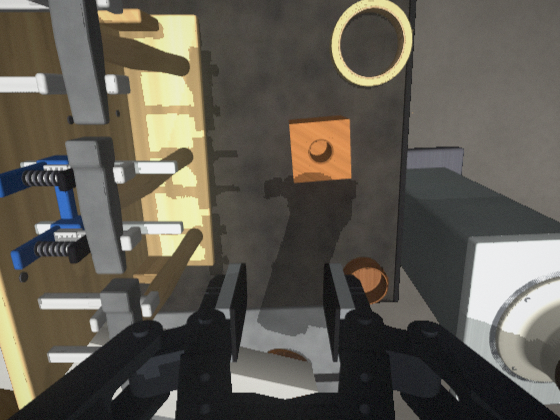

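View pics/top15.png

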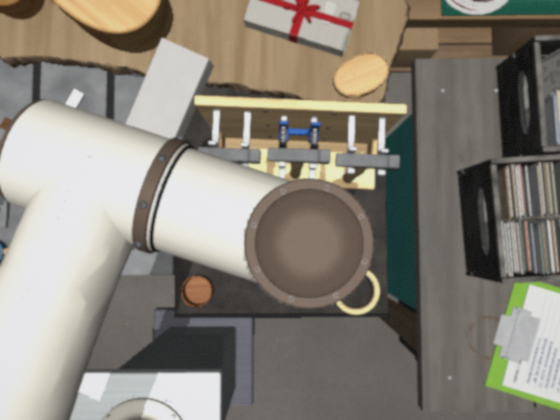

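Run:
```python
from h import *
s=load('side15');t=load('top15');w=load('wrist15')
yaw=np.radians(-2.6);X=np.array([np.cos(yaw),np.sin(yaw),0]);Y=np.array([-np.sin(yaw),np.cos(yaw),0])
H=np.array([560.3,-316.2,0])
print('pred handle end',proj(s,H+[0,0,26.1]),'pred top mid',proj(s,H+[0,0,262]))
print('pred blunt top edge front/back', proj(s,H-50*Y+10.5*X+[0,0,265]),proj(s,H-50*Y-10.5*X+[0,0,265]),proj(s,H-50*Y+10.5*X+[0,0,241]))
print('pred wrist handle end',proj(w,H+[0,0,26.1]))
for n,u,v,z in [('blunt l',77,140,265),('blunt r',110,138,265),('peen l',94,274,257),('peen r',123,271,257),('hend',187,155,26)]: print(n,onplane(w,u,v,2,z).round(1))
a=s['pixels'][130:270,270:370][:,:,::-1]; cv2.imwrite('pics/z16.png',cv2.resize(a,(571,800),interpolation=cv2.INTER_CUBIC)[:600])
a=t['pixels'][95:195,190:410][:,:,::-1]; cv2.imwrite('pics/z17.png',cv2.resize(a,(792,360),interpolation=cv2.INTER_CUBIC))
a=w['pixels'][110:310,0:240][:,:,::-1]; cv2.imwrite('pics/z18.png',cv2.resize(a,(720,600),interpolation=cv2.INTER_CUBIC))
```

```text
pred handle end (np.float64(311.65906502118685), np.float64(256.29545605108353)) pred top mid (np.float64(314.3273215052317), np.float64(159.49241447478008))
pred blunt top edge front/back (np.float64(329.55264873205977), np.float64(165.30518846148652)) (np.float64(319.68921215960256), np.float64(166.63806091404138)) (np.float64(329.0271484276766), np.float64(176.77289834255134))
pred wrist handle end (np.float64(185.70014066691056), np.float64(154.3878726884327))
blunt l [ 559.7 -366.3  265. ]
blunt r [ 538.6 -366.5  265. ]
peen l [ 574.3 -267.3  257. ]
peen r [ 552.3 -268.8  257. ]
hend [ 558.7 -315.3   26. ]
```

View pics/z16.png

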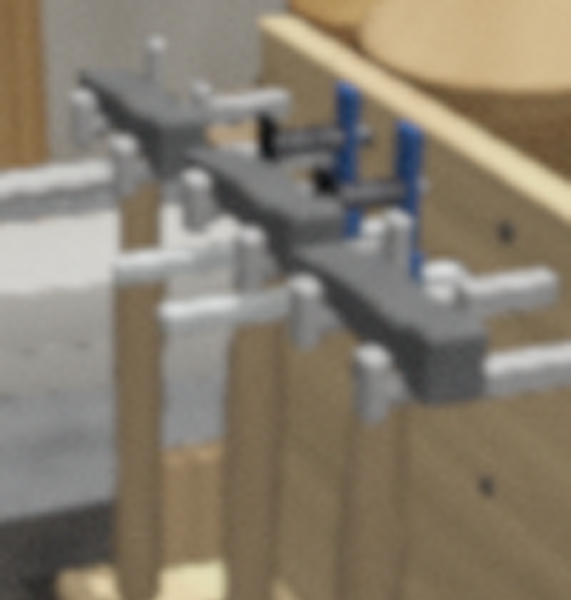

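View pics/z17.png

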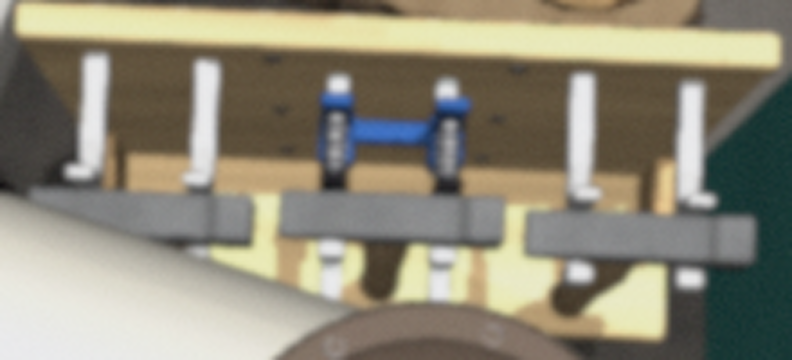

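View pics/z18.png

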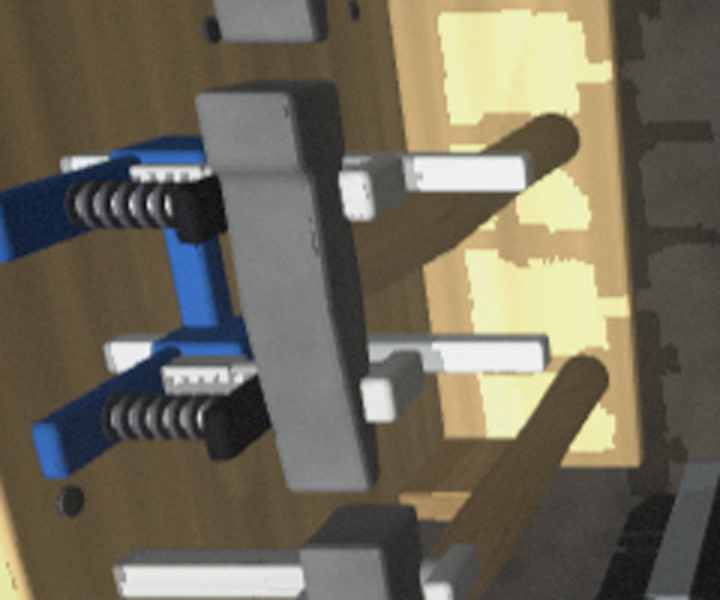

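Run:
```python
from h import *
w=load('wrist15')
for n,u,v,z in [('blunt l',65.7,141.7,265),('blunt r',97.7,140.7,265),('peen l',96,272.7,257),('peen r',121.7,271,257)]: print(n,onplane(w,u,v,2,z).round(1))
d=cap('side','side16'); d=cap('wrist','wrist16'); t=load('top15')
b=t['pixels'].astype(int); a0=load('top0')['pixels'].astype(int)
# edges of heads in columns in top view: front/back rows for middle & right
for u in (272,285,297,310,325,340,350,365,380,395):
    g=b[140:175,u]; m=np.where((g.max(1)-g.min(1)<25)&(g.max(1)>85)&(g.max(1)<165))[0]+140
    g=a0[140:175,u]; m0=np.where((g.max(1)-g.min(1)<25)&(g.max(1)>85)&(g.max(1)<165))[0]+140
    print(u,m.min() if len(m) else 0,m.max() if len(m) else 0,'| before',m0.min() if len(m0) else 0,m0.max() if len(m0) else 0)
print(r.get_obs()['ee_pos'])
```

```text
blunt l [ 567.2 -365.5  265. ]
blunt r [ 546.7 -365.2  265. ]
peen l [ 572.5 -268.3  257. ]
peen r [ 553.2 -268.8  257. ]
272 148 160 | before 0 0
285 140 161 | before 140 150
297 149 160 | before 0 0
310 143 169 | before 141 168
325 150 163 | before 0 0
340 154 165 | before 154 165
350 150 174 | before 150 174
365 154 168 | before 154 166
380 150 169 | before 151 169
395 155 167 | before 155 167
[ 432.20352992 -310.71362744  352.22678092]
```

Run:
```python
from h import *
o=r.get_obs();print(o['t'],o['ft_force'],abs(o['qvel']).max()); print(r.job_done())
```

```text
18.575 [ 0.6583028   0.16590662 -0.36298679] 0.005978941849457629
the job is handed in; nothing more can be done
None
```

The hammer is hanging in the middle berth, peen end to the left like its neighbours, and I handed the job in at 18.6 s. No verdict came back, so what follows rests on my own checks.

- **Lift and push:** I gripped the head by its flanks and lifted it about 75 mm out of the block. I took it over the lips and pushed it slowly back into the spring pads, at about 5.5 N.
- **Lowering:** I lowered it in 0.5–2 mm steps until it touched the rests, with the tool at about 253.7 mm. I had expected home at that height.
- **Release:** I eased it forward against the lips, where the arm was pressing down with about 4–6 N, or roughly 8 N on the rests including the hammer's weight. I then opened the fingers to 34 mm, lifted straight up and backed away.

**Final checks:**
- **Position:** the head centre is near x 560, y −317, against an expected 560, −316.
- **Handle:** its lower end is within about 2 mm of straight below the head.
- **Squareness:** the head is about 1° off the rack's direction, measured in the wrist view.
- **Height:** the blunt end is within about 1 pixel (roughly 2 mm) of its predicted place in the side view.
- **Neighbours:** the right one shows no movement beyond 1–2 pixels in the top view. The arm partly hides the left one there, so I checked it only by eye in the side view, where it hangs as before.
- **Robot:** it was clear of everything, with the force reading close to zero.

**One disagreement:** my first reading of the head's squareness gave about 8°. I had mis-scaled two corner pixels; the corrected reading agrees with the top view.

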